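Reset the grinder and hold its lid at pulse

ROBOT

A 7-joint arm with a two-finger parallel gripper is mounted at the origin on the work surface; the furniture and walls round the work are solid. World frame = base frame: x ahead of the robot, y to its left, z up, the work surface at z = 0. Lengths are in m, angles in rad, forces in N, time in s.
With the tool pointing down it reaches from about 0.425 to 0.925 m from the base axis. Payload 6.8 kg.
Tool frame: the origin (TCP) lies at the very end of the fingers, on their centre line; the grasp point (between the pads) lies bot.tcp_to_grasp behind it (bot.tcp_to_grasp is the distance from the TCP to the grasp point, in m); z points along the fingers, y is the line along which they close (so a half turn about z gives the same grasp; the last joint's range is limited). The gripper opens to 85 mm and grips with 20 to 120 N. Pads are 22 mm wide; open, the fingers measure 114 mm over their backs; the gripper's body (76 mm by 85 mm) begins 54 mm behind the grasp point. The pads swing forward as they close: fully open they stand 13 mm farther back than shut.
Start: joints at [-1.402, 0.477, 0.022, 1.555, -0.011, 1.109, -0.083], TCP at [0.184, 0.649, 0.231] pointing down, gripper open.
Joint ranges: [-2.96, 2.96], [-0.34, 2.1], [-1.41, 1.46], [0.24, 2.44], [-1.37, 4.51], [0.17, 1.92], [-2.96, 2.96]. Speed limits (rad/s): [2.39, 2.39, 3.14, 3.14, 3.14, 3.14, 3.14].

INTERFACE

Orientations are given as a unit quaternion [w, x, y, z].
In Python, from station import bot gives the robot as it stands.
- The arm moves only by the tool servo_tool, never from a script. Its argument "motion" is a list that holds one entry, the list of rows, each a list of 7 numbers: the shift along the tool's x, y, z in m, then the turn, a rotation vector about the tool's x, y, z in units of 5 degrees (1.0 is 5 degrees), then the opening, from 0 (shut) to 1 (fully open). A call has 1 to 20 rows; each row is the pose to reach, as a shift and turn from the pose commanded when the call began, along the tool's axes at that moment; what a row does not reach only later rows make up. A row lasts 1/12 s, in which the tool goes at most 41.7 mm and 7.16 degrees, less where a joint would pass 70% of its speed; a pose out of reach is approached as far as the arm can. A call with a gripper value outside its range is refused whole. The fingers move at their own pace and stop on an object; "grip_force" is the grip in N (left out, the last holds). Time passes only in rows, so rows that repeat a pose let the fingers close. It gives the time, the measured TCP pose, the force, the opening and the grip force at its end, in the units of the state.
- bot.get_obs(): the state, without advancing time (a new reading comes with each control period).
- bot.read_camera(name): name is "scene" or "top" or "wrist"; returns a dict with "img" (420x560x3 uint8, red, green, blue), "K" (3x3 intrinsics, pixels), "pose" (4x4, takes a point from camera to world coordinates). Camera axes: x right, y down, z forward; pixel columns grow to the right and rows downward; lengths in m; the calibration is good to about 2 mm. A picture is of the moment at which its call begins. There is no depth.
- bot.hand_in(): hands the job in; it is judged then, once.
The state is a dict: "t": time; "q": joint angles; "joint_vel": joint speeds; "joint_torque": joint torques, N m; "eef_pos": TCP position; "tool_rot": TCP orientation; "contact_force": force on the tool from outside, world axes, zero at the start; "torque": the same for the moment, N m; "gripper_width": opening from 0.0 (shut) to 1.0 (fully open); "grasp_force": force on a finger pad.
Only numpy, scipy, OpenCV 4.12 (cv2) and the standard library are available. Lean on these libraries where they do the work, as an engineer would, in place of code of your own. Each camera call takes 0.05 s, during which the arm holds its last target. There are 200 camera calls.

TASK

The spice grinder has tripped: first push its red reset plunger all the way in and let it spring back. Then fit the loose lid into the grinder's collar, lugs down through the notches, turn it clockwise (seen from above) to the orange pulse mark, about halfway to the lock, without letting it click into the lock at the red mark. The lid is sprung back if let go, so finish while still gripping it and holding it steady at the pulse mark; leave the glass tumbler where it stands.

Things in the scene. Friction and masses are not known exactly. Their poses are not given: they have to be found in the camera images.
- grinder: White grinder, fixed. Origin on the axis of its round tower, at worktop height; z up. Housing 110 mm (x) by 156 mm (y, -55 to +101 mm), deck about 57 mm high; tower 100 mm across, 92 mm high, open on top. The lid, fully seated, has its flange on the rim: lid origin 80.5 mm above this origin, on the axis, lid x along grinder x (either way round) before it is turned.
- collar (a point): Centre of the collar's mouth, level with the rim (92 mm up), axes as the grinder's. Mouth 58 mm across, chamfered, with two notches for the lid's lugs on its +x and -x sides, 16 mm wide, out to 36 mm radius. Below the 5 mm lip the lugs can turn. Marks on rim and tower side, each twice, half a turn apart: grey at the notches, orange (pulse) 40 degrees clockwise of them, red (lock) 75 degrees.
- pulse_mark (a point): One of the two orange pulse marks on the rim, 44.5 mm from the tower's axis, 40 degrees clockwise (from above) of the +x notch; the other is half a turn round.
- lid: Loose grey round lid, 80 mm across, 48 mm high, 120 g, standing upright on its plug. Origin: centre of its underside, z up. Plug 54 mm across, 11.5 mm deep below the flange, with two lugs at its foot (8 mm wide, 5 mm high, out to 33 mm radius) on the +x and -x sides; white marks above them on the flange. Once turned in the collar it can lift only about 1.5 mm.
- lid_grip (a point): Middle of the lid's black bar grip, on the lid's axis 41 mm above its origin. The bar is 52 mm along the lid's x (it points over the lugs), 14 mm wide along y, and stands from 18.5 mm (flange) to 48 mm above the lid's origin.
- switch_ring (a joint): Angle (rad) of the ring under the lip that the lugs carry round: 0 at rest, pockets under the notches; grows as the lid turns clockwise. The lugs have about 0.13 rad of free play, so with the lid at the orange mark it reads about 0.57. Sprung back: about 0.04 N m at 0, 0.13 N m at 0.6. From about 0.75 the lugs meet the sprung lock catch, at about 1.2 they have clicked past it; stop at 1.3.
- reset_plunger (a joint): Travel (m) of the red reset plunger: 0 up, 0.010 fully pushed in. Sprung; about 2.4 N to start it and 8 N at full stroke.
- plunger_top (a point): Centre of the top of the red reset plunger, 26 mm across, which moves straight down with it. It stands on the deck 76 mm from the tower's axis, towards the grinder's +y, its top 74 mm above the worktop when up and 64 mm when fully in. Take care behind it: the back wall of the room runs slantwise, at x = 0.62 where y = 0 and x = 0.54 where y = 0.3.
- tumbler_a: Bystander: clear glass tumbler, 77 mm across, 89 mm high. Origin at its underside.
Mind the look-alikes: they are no part of the job. Leave any brown look-alike of the lid alone.

How it is judged:
By the outcome, as a careful person would: the job done as asked, in the order asked, and still so for the second after the job is handed in, while the arm keeps its last pose, push and grip.
It also fails if it takes over 51 s, if anything falls off the work surface, if the arm or the gripper's body presses on something with over 40 N, if the wrist force passes 120 N, or if a joint passes its speed limit or range.

## Working session

There is one attempt and no reset: what is moved stays moved. The work goes in short steps, Python scripts to look and compute and a tool call to move; the robot and the scene stay as the last step left them, time stands still between calls to the robot, and variables do not carry over. Pictures are saved under pics/ and viewed, at most 10 in all, crops included, and the job is handed in when it is done.

Besides the shell and the picture viewer there is one more tool, called after "Call:" as name(argument=value, ...), one argument or row to a line, values as JSON. servo_tool: Moves the arm, as the interface text tells. Its arguments: {"type":"object","properties":{"motion":{"type":"array"},"grip_force":{"type":"number"}},"required":["motion"]}

```bash
mkdir -p pics
python3 - <<'E'
from station import bot
import cv2,numpy as np
o=bot.get_obs();print({k:np.round(v,3).tolist() for k,v in o.items()},bot.tcp_to_grasp)
for n in("scene","top"):
    c=bot.read_camera(n);cv2.imwrite(f"pics/{n}0.png",c["img"][:,:,::-1]);np.savez(f"{n}0.npz",**c);print(n,c["K"].round(1).tolist(),c["pose"].round(3).tolist())
E
```

```text
{'t': 0.0, 'q': [-1.402, 0.478, 0.022, 1.556, -0.011, 1.109, -0.083], 'joint_vel': [0.001, 0.0, -0.001, 0.001, 0.0, 0.001, 0.0], 'joint_torque': [0.0, -59.646, 1.608, -28.119, 0.013, 0.009, -0.0], 'eef_pos': [0.184, 0.649, 0.23], 'tool_rot': [-0.0, 0.138, 0.99, -0.001], 'contact_force': [-0.035, 0.145, 0.099], 'torque': [0.006, -0.003, 0.018], 'grasp_force': 0.0, 'gripper_width': 0.999} 0.0187
scene [[380.8, 0.0, 278.3], [0.0, 380.8, 215.7], [0.0, 0.0, 1.0]] [[0.877, -0.379, 0.296, 0.159], [-0.481, -0.689, 0.543, -0.425], [-0.002, -0.618, -0.786, 0.773], [0.0, 0.0, 0.0, 1.0]]
top [[390.8, 0.0, 285.6], [0.0, 390.8, 205.9], [0.0, 0.0, 1.0]] [[-0.014, -0.995, 0.103, 0.349], [-0.999, 0.017, 0.036, 0.003], [-0.038, -0.102, -0.994, 0.931], [0.0, 0.0, 0.0, 1.0]]
```

View pics/scene0.png

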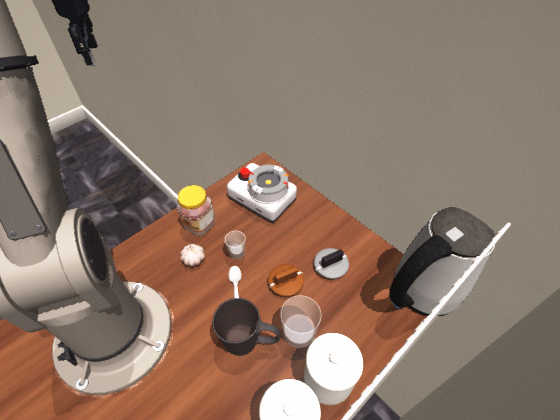

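View pics/top0.png

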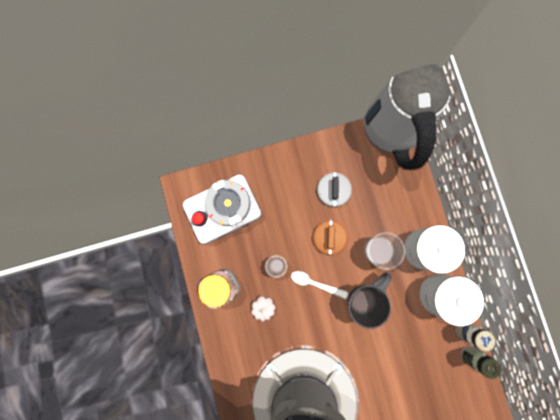

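The candidates for the lid are the grey lid with a black bar (scene 331,262; top 335,190) and the brown look-alike (scene 286,280; top 330,238). I choose the grey one. The only red plunger is on the white housing (scene 245,173; top 199,218). I'll check both in a close crop.

Run:
```python
import cv2,numpy as np
t=cv2.imread("pics/top0.png");s=cv2.imread("pics/scene0.png")
def cr(i,x,y,w=50,h=37): return cv2.resize(i[y-h:y+h,x-w:x+w],(400,296),interpolation=cv2.INTER_CUBIC)
cv2.imwrite("pics/crop1.png",np.vstack([np.hstack([cr(t,222,207),cr(t,335,190)]),np.hstack([cr(s,263,188),cr(s,331,262)])]))
```

```text
(no output)
```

View pics/crop1.png

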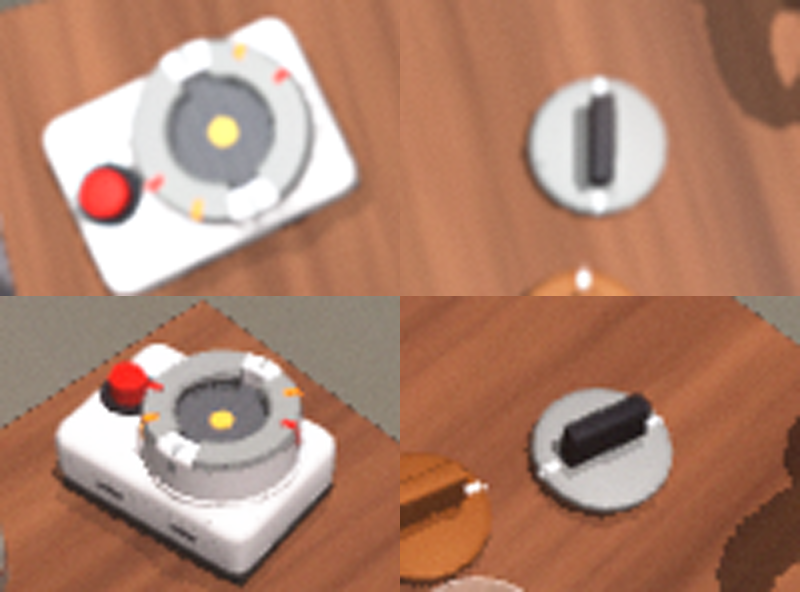

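The crop confirms both: the grey lid's white marks sit over the bar ends, and the grinder's notches, orange and red marks and red plunger are all visible. Next I'll turn these into positions.

```bash
cat > h.py <<'E'
import numpy as np,cv2
def ray(c,uv,z):
    K,P=c["K"],c["pose"];d=P[:3,:3]@np.linalg.solve(K,[uv[0],uv[1],1]);o=P[:3,3];return (o+d*(z-o[2])/d[2])[:2]
E
python3 - <<'E'
from h import *
T=np.load("top0.npz");S=np.load("scene0.npz")
def go(n,c,ox,oy,pts,z):
    w=[ray(c,((p[0]+.5)/4-.5+ox,(p[1]+.5)/4-.5+oy),z) for p in pts]
    for a,b in zip(w[::2],w[1::2]):
        d=b-a;print(n,((a+b)/2).round(4),"r",(np.linalg.norm(d)/2).round(4),"ang",np.degrees(np.arctan2(d[1],d[0])).round(1))
    return w
go("top",T,172,170,[(187,60),(252,199),(240,52),(197,210),(281,76),(155,184)],.092)
go("scn",S,213,151,[(262,70),(180,153),(293,97),(150,121),(290,128),(153,88)],.092)
go("lidT",T,285,153,[(200,85),(199,202)],.0185)
go("lidS",S,281,225,[(149,172),(256,127)],.0185)
for c in(T,S):
    h=cv2.cvtColor(c["img"],cv2.COLOR_RGB2HSV);m=((h[...,0]<6)|(h[...,0]>174))&(h[...,1]>200)&(h[...,2]>90)
    n,l,s,ce=cv2.connectedComponentsWithStats(m.astype(np.uint8));i=1+np.argmax(s[1:,4]);print("red",s[i],ce[i],ray(c,ce[i],.070))
E
```

```text
top [0.4468 0.1623] r 0.0423 ang -155.0
top [0.446  0.1627] r 0.0446 ang 164.8
top [0.4464 0.1629] r 0.045 ang 130.1
scn [0.4503 0.1606] r 0.043 ang -153.8
scn [0.451  0.1618] r 0.0451 ang 164.3
scn [0.4507 0.163 ] r 0.0459 ang 129.3
lidT [ 0.4826 -0.0792] r 0.0347 ang 178.0
lidS [ 0.4854 -0.0812] r 0.0354 ang -3.7
red [195 217   9   7  14] [200.14285714 221.14285714] [0.40730979 0.22532674]
red [240 168  12  10  65] [244.83076923 172.01538462] [0.41742278 0.22813517]
```

```bash
cat >> h.py <<'E'
from scipy.spatial.transform import Rotation as R
def plan(bot,x,y,z,yaw=None):
    "tool-frame shift and turn (5 deg units) to a TCP target, tool straight down, yaw = world angle of tool y in deg"
    o=bot.get_obs();q=o["tool_rot"];r=R.from_quat([q[1],q[2],q[3],q[0]]);M=r.as_matrix()
    if yaw is None: yaw=np.degrees(np.arctan2(M[1,1],M[0,1]))
    a=np.radians(yaw);Y=np.array([np.cos(a),np.sin(a),0]);Z=np.array([0,0,-1.]);G=np.c_[np.cross(Y,Z),Y,Z]
    print("t",round(o["t"],2),"tcp",o["eef_pos"].round(4),"yaw",round(np.degrees(np.arctan2(M[1,1],M[0,1])),2),"F",o["contact_force"].round(1),"T",o["torque"].round(2),"w",round(o["gripper_width"],3),"q",o["q"].round(2))
    print("shift",(M.T@(np.array([x,y,z])-o["eef_pos"])).round(4).tolist(),"turn",(np.degrees(R.from_matrix(M.T@G).as_rotvec())/5).round(3).tolist())
E
python3 - <<'E'
from h import *
from station import bot
plan(bot,.4166,.231,.17)
E
```

```text
t 0.1 tcp [0.1843 0.6488 0.2304] yaw 74.14 F [-0.1 -0.4  0.2] T [-0.04 -0.05  0.  ] w 0.996 q [-1.4   0.48  0.02  1.56 -0.01  1.11 -0.08]
shift [-0.3376, -0.3383, 0.061] turn [-0.019, 0.001, 0.0]
```

Call:
servo_tool(
  motion=[
    [[-0.03,-0.03,0,0,0,0,0],[-0.06,-0.06,0,0,0,0,0],[-0.09,-0.09,0,0,0,0,0],[-0.12,-0.12,0,0,0,0,0],[-0.15,-0.15,0,0,0,0,0],[-0.18,-0.18,0,0,0,0,0],[-0.21,-0.21,0,0,0,0,0],[-0.24,-0.24,0.01,0,0,0,0],[-0.27,-0.27,0.02,0,0,0,0],[-0.3,-0.3,0.04,0,0,0,0],[-0.32,-0.32,0.05,0,0,0,0],[-0.338,-0.338,0.061,0,0,0,0],[-0.338,-0.338,0.061,0,0,0,0],[-0.338,-0.338,0.061,0,0,0,0],[-0.338,-0.338,0.061,0,0,0,0],[-0.338,-0.338,0.061,0,0,0,0]],
  ],
)

```text
t: 1.43
eef_pos: [0.4168, 0.2334, 0.1706]
tool_rot: [0.0, 0.137, 0.991, 0.0]
contact_force: [-0.5, 0.2, 0.4]
gripper_width: -0.002
grasp_force: 0.0
```

Run:
```python
from h import *
from station import bot
c=bot.read_camera("wrist");cv2.imwrite("pics/w1.png",c["img"][:,:,::-1]);np.savez("w1.npz",**c)
print(c["K"].round(1).tolist(),c["pose"].round(3).tolist())
plan(bot,.4166,.231,.074)
```

```text
[[314.5, 0.0, 281.5], [0.0, 314.5, 212.6], [0.0, 0.0, 1.0]] [[0.271, 0.925, 0.265, 0.349], [0.963, -0.261, -0.073, 0.253], [0.001, 0.275, -0.961, 0.314], [0.0, 0.0, 0.0, 1.0]]
t 1.48 tcp [0.4169 0.2334 0.1707] yaw 74.29 F [-0.5 -0.7  0.8] T [ 0.01  0.04 -0.02] w -0.001 q [-0.82  0.23  0.21  2.09 -0.06  0.83  0.72]
shift [-0.0004, -0.0025, 0.0967] turn [0.012, 0.002, -0.0]
```

View pics/w1.png

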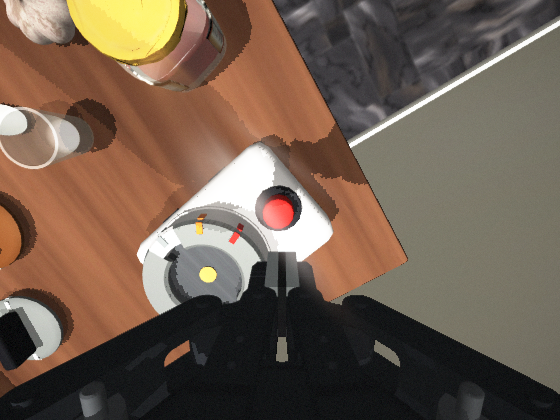

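Run:
```python
from h import *
c=np.load("w1.npz");h=cv2.cvtColor(c["img"],cv2.COLOR_RGB2HSV);m=((h[...,0]<6)|(h[...,0]>174))&(h[...,1]>150)&(h[...,2]>60)
n,l,s,ce=cv2.connectedComponentsWithStats(m.astype(np.uint8));i=1+np.argmax(s[1:,4]);print(s[i],ce[i],ray(c,ce[i],.074))
for p in [(200,229),(236,238),(164,243)]: 
  w=ray(c,p,.092);d=w-[.4485,.162];print(w,np.hypot(*d),np.degrees(np.arctan2(d[1],d[0])))
print(ray(c,(208,274),.04))
```

```text
[269 194  25  32 438] [283.34931507 207.32420091] [0.41167824 0.23742646]
[0.40626529 0.17439089] 0.044014826686284654 163.64927828510278
[0.42032145 0.19797365] 0.045696101505666185 128.0719848788815
[0.40941945 0.14449219] 0.04282304403779717 -155.8679562242988
[0.46464814 0.14784942]
```

The wrist view shows the plunger top at about (278,212), which is consistent with (0.416, 0.232). I'll press now.

Call:
servo_tool(
  motion=[
    [[0,-0.0015,0.03,0,0,0,0],[0,-0.0015,0.06,0,0,0,0],[0,-0.0015,0.08,0,0,0,0],[0,-0.0015,0.092,0,0,0,0],[0,-0.0015,0.097,0,0,0,0],[0,-0.0015,0.101,0,0,0,0],[0,-0.0015,0.105,0,0,0,0],[0,-0.0015,0.107,0,0,0,0],[0,-0.0015,0.107,0,0,0,0]],
  ],
)

```text
t: 2.23
eef_pos: [0.4159, 0.2312, 0.0642]
tool_rot: [-0.001, 0.137, 0.991, 0.0]
contact_force: [-5.3, -1.2, 8.5]
gripper_width: -0.003
grasp_force: 3.8
```

Call:
servo_tool(
  motion=[
    [[0,0,0.001,0,0,0,0],[0,0,0.002,0,0,0,0],[0,0,0.003,0,0,0,0],[0,0,0.003,0,0,0,0],[0,0,0.003,0,0,0,0]],
  ],
)

```text
t: 2.65
eef_pos: [0.4161, 0.2313, 0.0637]
tool_rot: [-0.001, 0.138, 0.99, 0.001]
contact_force: [-13.7, -3.8, 40.1]
gripper_width: 0.004
grasp_force: 20.1
```

The force rose to 40 N against the stop with z at 0.0637, so the plunger is fully in. Retracting straight up to let it spring back.

Call:
servo_tool(
  motion=[
    [[0,0,-0.005,0,0,0,0],[0,0,-0.02,0,0,0,0],[0,0,-0.06,0,0,0,0.5],[0,0,-0.1,0,0,0,1],[0,0,-0.13,0,0,0,1],[0,0,-0.13,0,0,0,1]],
  ],
)

```text
t: 3.15
eef_pos: [0.4206, 0.2332, 0.1974]
tool_rot: [0.005, 0.138, 0.99, 0.005]
contact_force: [0.6, -0.1, -0.2]
gripper_width: 0.56
grasp_force: 0.0
```

Run:
```python
from h import *
from station import bot
for n in ("scene","top"):
  c=bot.read_camera(n);np.savez(n+"1.npz",**c)
  a=np.load(n+"0.npz")
  h=cv2.cvtColor(c["img"],cv2.COLOR_RGB2HSV);m=((h[...,0]<6)|(h[...,0]>174))&(h[...,1]>200)&(h[...,2]>90)
  k,l,s,ce=cv2.connectedComponentsWithStats(m.astype(np.uint8));i=1+np.argmax(s[1:,4]);print(s[i],ce[i])
plan(bot,.484,-.08,.17,87)
```

```text
[241 168   9  10  65] [244.67692308 172.18461538]
[202 218   2   3   4] [202.5 219. ]
t 3.25 tcp [0.4179 0.2316 0.1925] yaw 74.18 F [-0.3  0.3 -1. ] T [-0.01 -0.02 -0.01] w 0.733 q [-0.83  0.19  0.22  2.07 -0.06  0.88  0.72]
shift [-0.1485, -0.2819, 0.0216] turn [0.051, 0.04, -2.564]
```

Call:
servo_tool(
  motion=[
    [[-0.018,-0.033,0,0,0,-0.3,1],[-0.036,-0.066,0,0,0,-0.6,1],[-0.054,-0.1,0,0,0,-1,1],[-0.072,-0.135,0,0,0,-1.3,1],[-0.09,-0.17,0,0,0,-1.6,1],[-0.108,-0.205,0.005,0,0,-2,1],[-0.126,-0.24,0.01,0,0,-2.3,1],[-0.14,-0.265,0.016,0.03,0.02,-2.56,1],[-0.1485,-0.282,0.0216,0.05,0.04,-2.56,1],[-0.1485,-0.282,0.0216,0.05,0.04,-2.56,1],[-0.1485,-0.282,0.0216,0.05,0.04,-2.56,1],[-0.1485,-0.282,0.0216,0.05,0.04,-2.56,1]],
  ],
)

```text
t: 4.25
eef_pos: [0.4821, -0.0806, 0.168]
tool_rot: [-0.003, 0.026, 1.0, -0.002]
contact_force: [-0.0, 0.5, 0.1]
gripper_width: 1.002
grasp_force: 0.0
```

Run:
```python
from h import *
from station import bot
c=bot.read_camera("wrist");cv2.imwrite("pics/w2.png",c["img"][:,:,::-1]);np.savez("w2.npz",**c)
plan(bot,.484,-.08,.025,87)
```

```text
t 4.3 tcp [ 0.4823 -0.0801  0.1683] yaw 87.04 F [ 0.5  0.9 -0.7] T [ 0.02  0.01 -0.02] w 1.0 q [-0.31  0.26  0.4   2.07 -0.13  0.84  1.69]
shift [-0.0024, 0.0007, 0.1433] turn [-0.04, -0.056, 0.008]
```

View pics/w2.png

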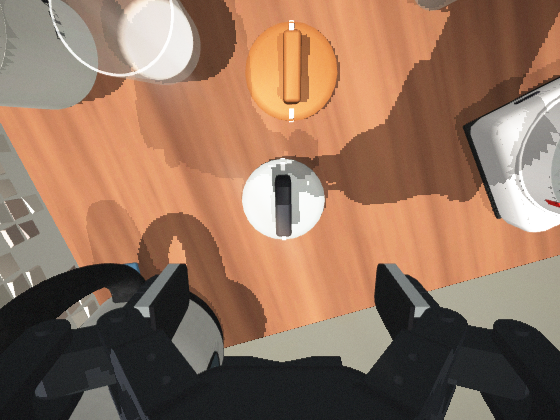

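The wrist view shows the grey lid's flange centred at about (283.5,199), with the bar vertical in the image and its marks at (283,160) and (284,238).

Run:
```python
from h import *
from station import bot
c=np.load("w2.npz");a,b=ray(c,(283,160),.0185),ray(c,(284,238),.0185);print(a,b,(a+b)/2,np.degrees(np.arctan2(*(b-a)[::-1])))
print(ray(c,(283.5,199.5),.0185))
for p in [(276,176),(291,176),(276,236),(291,236)]: print(ray(c,p,.048))
```

```text
[ 0.44451586 -0.07670342] [ 0.52107448 -0.07962543] [ 0.48279517 -0.07816442] -2.1857420398408336
[ 0.48197234 -0.07813915]
[ 0.45439408 -0.08314594]
[ 0.45504827 -0.07052111]
[ 0.50794271 -0.0862054 ]
[ 0.50862328 -0.07289141]
```

Run:
```python
from h import *
from station import bot
plan(bot,.4828,-.0785,.0235,87.4)
```

```text
t 4.3 tcp [ 0.4823 -0.0801  0.1683] yaw 87.04 F [ 0.5  0.9 -0.7] T [ 0.02  0.01 -0.02] w 1.0 q [-0.31  0.26  0.4   2.07 -0.13  0.84  1.69]
shift [-0.0012, 0.0022, 0.1448] turn [-0.04, -0.056, -0.072]
```

Call:
servo_tool(
  motion=[
    [[-0.001,0.002,0.03,0,0,-0.07,1],[-0.001,0.002,0.06,-0.04,-0.06,-0.07,1],[-0.001,0.002,0.09,-0.04,-0.06,-0.07,1],[-0.001,0.002,0.12,-0.04,-0.06,-0.07,1],[-0.001,0.002,0.138,-0.04,-0.06,-0.07,1],[-0.001,0.002,0.1445,-0.04,-0.06,-0.07,1],[-0.001,0.002,0.1445,-0.04,-0.06,-0.07,1],[-0.001,0.002,0.1445,-0.04,-0.06,-0.07,0.6]],
  ],
  grip_force=60,
)

```text
t: 4.97
eef_pos: [0.4836, -0.0794, 0.0248]
tool_rot: [0.001, 0.023, 1.0, -0.0]
contact_force: [-0.2, 0.8, 0.5]
gripper_width: 0.884
grasp_force: 0.0
```

Run:
```python
from h import *
from station import bot
plan(bot,.4828,-.0785,.0235,87.4)
```

```text
t 4.97 tcp [ 0.4836 -0.0794  0.0248] yaw 87.35 F [-0.2  0.8  0.5] T [-0.07  0.01 -0.01] w 0.884 q [-0.2   0.51  0.29  2.16 -0.29  0.51  1.83]
shift [0.0008, 0.0009, 0.0013] turn [-0.002, 0.021, -0.009]
```

Call:
servo_tool(
  motion=[
    [[0,0,0,0,0,0,0.4],[0,0,0,0,0,0,0.2],[0,0,0,0,0,0,0],[0,0,0,0,0,0,0],[0,0,0,0,0,0,0],[0,0,0,0,0,0,0],[0,0,0,0,0,0,0],[0,0,0,0,0,0,0]],
  ],
)

```text
t: 5.63
eef_pos: [0.4836, -0.08, 0.0248]
tool_rot: [0.001, 0.024, 1.0, -0.0]
contact_force: [-1.7, 0.4, 6.0]
gripper_width: 0.152
grasp_force: 59.7
```

Run:
```python
from h import *
from station import bot
plan(bot,.4485,.162,.16,114.8)
```

```text
t 5.63 tcp [ 0.4836 -0.08    0.0248] yaw 87.29 F [-1.7  0.4  6. ] T [0.05 0.19 0.03] w 0.152 q [-0.2   0.51  0.29  2.16 -0.29  0.51  1.84]
shift [0.0462, 0.2401, -0.1353] turn [-0.008, 0.025, -5.503]
```

Call:
servo_tool(
  motion=[
    [[0,0,-0.02,0,0,0,0],[0,0,-0.05,0,0,0,0],[0,0,-0.085,0,0,0,0],[0,0.01,-0.115,0,0,-0.4,0],[0.005,0.035,-0.135,0,0,-1,0],[0.01,0.065,-0.14,0,0,-1.6,0],[0.015,0.095,-0.14,0,0,-2.4,0],[0.02,0.125,-0.14,0,0,-3.2,0],[0.03,0.155,-0.14,0,0,-4,0],[0.035,0.185,-0.14,0,0,-4.6,0],[0.042,0.21,-0.138,0,0,-5.1,0],[0.045,0.23,-0.136,0,0.02,-5.4,0],[0.046,0.24,-0.135,0,0.025,-5.5,0],[0.046,0.24,-0.135,0,0.025,-5.5,0],[0.046,0.24,-0.135,0,0.025,-5.5,0],[0.046,0.24,-0.135,0,0.025,-5.5,0]],
  ],
)

```text
t: 6.97
eef_pos: [0.4485, 0.1601, 0.159]
tool_rot: [-0.001, -0.213, 0.977, -0.001]
contact_force: [-0.2, -0.5, -0.7]
gripper_width: 0.152
grasp_force: 58.6
```

Run:
```python
from h import *
from station import bot
plan(bot,.4485,.162,.122,114.8)
I={}
for n in("wrist","scene","top"):
    c=bot.read_camera(n);np.savez(n+"3.npz",**c);I[n]=c["img"][:,:,::-1]
def cr(i,x,y,w,h): return cv2.resize(i[y-h:y+h,x-w:x+w],(400,300),interpolation=cv2.INTER_CUBIC)
cv2.imwrite("pics/m3.png",np.vstack([np.hstack([cr(I["scene"],266,172,60,45),cr(I["top"],222,207,60,45)]),np.hstack([cv2.resize(I["wrist"],(400,300)),cr(I["wrist"],280,250,80,60)])]))
```

```text
t 6.97 tcp [0.4485 0.1601 0.159 ] yaw 114.63 F [-0.2 -0.5 -0.7] T [-0.04  0.01  0.  ] w 0.152 q [-0.65  0.24  0.2   2.1  -0.06  0.8   1.59]
shift [-0.0008, 0.0018, 0.037] turn [-0.013, -0.02, -0.034]
```

View pics/m3.png

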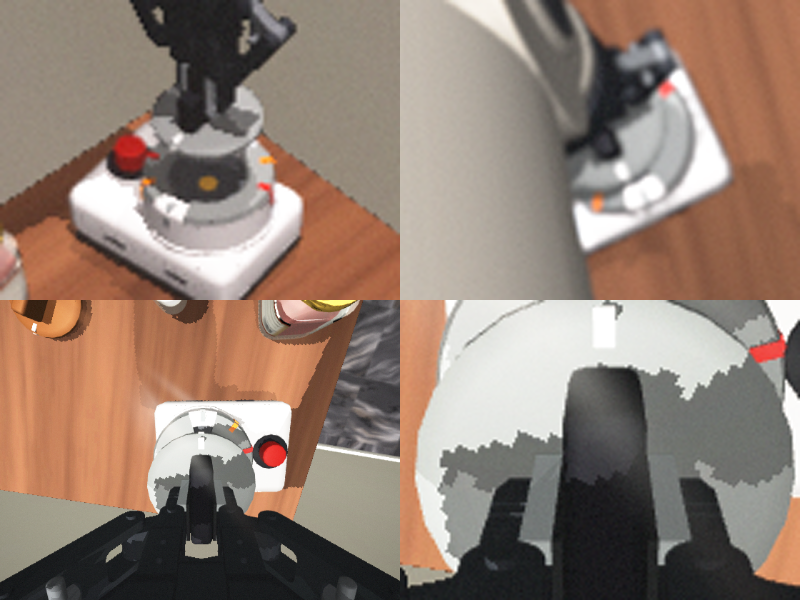

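Run:
```python
from h import *
c=np.load("wrist3.npz")
print("lidmark",ray(c,(281.2,200.8),.1527)-[.4485,.1601])
i=c["img"];v=cv2.resize(i[140:220,220:340,::-1],(800,533),interpolation=cv2.INTER_CUBIC);cv2.imwrite("pics/n3.png",v)
```

```text
lidmark [-0.03017686 -0.01285567]
```

View pics/n3.png

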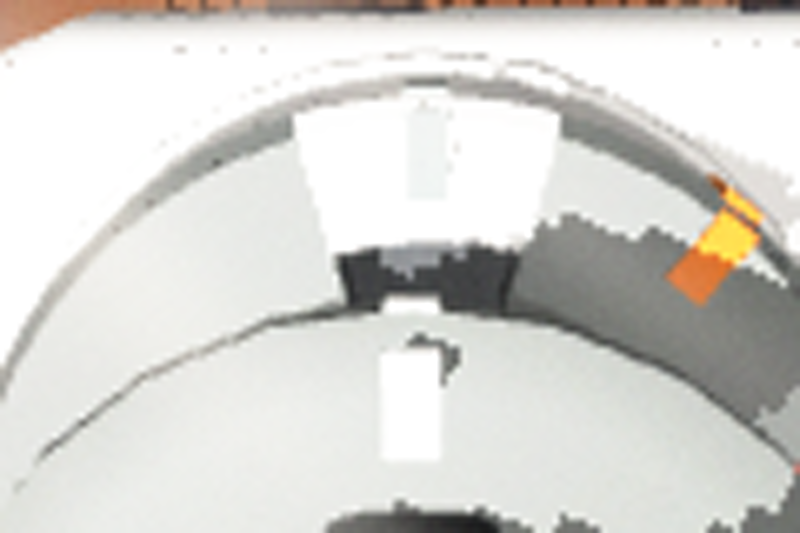

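Run:
```python
from h import *
c=np.load("wrist3.npz");u=lambda a:np.array([np.cos(np.radians(a)),np.sin(np.radians(a))])
l=ray(c,(281.6,200.7),.1527);n=ray(c,(284.2,163.2),.092);o=ray(c,(326.8,178.2),.092)
print("lid centre",l-.0345*u(204.6),"notch mark",n,"orange",o)
print("axis from orange",o-.0445*u(164.8),"from notch",n-.0425*u(204.8),"n-o",n-o, "exp",.0425*u(204.8)-.0445*u(164.8))
```

```text
lid centre [0.44956442 0.16176284] notch mark [0.40761998 0.1443958 ] orange [0.4047775  0.17470511]
axis from orange [0.44772073 0.16303769] from notch [0.44620052 0.16222252] n-o [ 0.00284248 -0.0303093 ] exp [ 0.00436269 -0.02949413]
```

The lid mark and notch line up to within about 2 mm and 2°. I'll descend to just above the rim, then ease in while watching the force.

Call:
servo_tool(
  motion=[
    [[0.0003,0.0017,0.015,0,0,0,0],[0.0003,0.0017,0.03,0,0,0,0],[0.0003,0.0017,0.038,0,0,0,0],[0.0003,0.0017,0.041,0,0,0,0],[0.0003,0.0017,0.043,0,0,0,0],[0.0003,0.0017,0.045,0,0,0,0],[0.0003,0.0017,0.046,0,0,0,0]],
  ],
)

```text
t: 7.7
eef_pos: [0.4477, 0.1633, 0.1133]
tool_rot: [-0.0, -0.214, 0.977, -0.0]
contact_force: [-0.4, -0.7, -1.5]
gripper_width: 0.153
grasp_force: 58.7
```

Run:
```python
from h import *
from station import bot
plan(bot,.4475,.1615,.105,114.8)
```

```text
t 7.7 tcp [0.4477 0.1633 0.1133] yaw 114.77 F [-0.4 -0.7 -1.5] T [ 0.01  0.01 -0.03] w 0.153 q [-0.64  0.32  0.18  2.14 -0.09  0.69  1.61]
shift [0.0009, -0.0016, 0.0083] turn [-0.005, -0.005, -0.006]
```

Call:
servo_tool(
  motion=[
    [[0,-0.0005,0.002,0,0,0,0],[0,-0.0005,0.004,0,0,0,0],[0,-0.0005,0.006,0,0,0,0],[0,-0.0005,0.007,0,0,0,0],[0,-0.0005,0.0075,0,0,0,0],[0,-0.0005,0.0075,0,0,0,0]],
  ],
)

```text
t: 8.2
eef_pos: [0.4475, 0.1628, 0.1055]
tool_rot: [-0.001, -0.215, 0.977, -0.0]
contact_force: [-0.3, -0.2, -1.7]
gripper_width: 0.152
grasp_force: 58.8
```

Run:
```python
from h import *
from station import bot
plan(bot,.4475,.1615,.105,74.8)
```

```text
t 8.2 tcp [0.4475 0.1628 0.1055] yaw 114.79 F [-0.3 -0.2 -1.7] T [-0.05 -0.01  0.03] w 0.152 q [-0.63  0.33  0.18  2.14 -0.09  0.68  1.61]
shift [0.0005, -0.0012, 0.0005] turn [-0.01, -0.013, 7.998]
```

Call:
servo_tool(
  motion=[
    [[0,0,0.0005,0,0,0,0],[0,0,0.001,0,0,0,0],[0,0,0.001,0,0,0,0]],
  ],
)

```text
t: 8.45
eef_pos: [0.4475, 0.1629, 0.1054]
tool_rot: [-0.001, -0.215, 0.977, -0.0]
contact_force: [-3.7, -2.3, 10.4]
gripper_width: 0.148
grasp_force: 60.4
```

The flange contacts the rim at 10 N, so the lid is seated. I'll ease up 0.7 mm and turn 20°.

Call:
servo_tool(
  motion=[
    [[0,0,-0.0007,0,0,0,0],[0,0,-0.0007,0,0,0.5,0],[0,0,-0.0007,0,0,1,0],[0,0,-0.0007,0,0,1.5,0],[0,0,-0.0007,0,0,2,0],[0,0,-0.0007,0,0,2.5,0],[0,0,-0.0007,0,0,3,0],[0,0,-0.0007,0,0,3.5,0],[0,0,-0.0007,0,0,4,0],[0,0,-0.0007,0,0,4,0],[0,0,-0.0007,0,0,4,0]],
  ],
  grip_force=80,
)

```text
t: 9.37
eef_pos: [0.4481, 0.1624, 0.1055]
tool_rot: [0.0, -0.042, 0.999, -0.001]
contact_force: [2.0, -3.8, 2.1]
gripper_width: 0.148
grasp_force: 78.3
```

Run:
```python
from h import *
from station import bot
plan(bot,.4475,.1629,.106,74.8)
```

```text
t 9.37 tcp [0.4481 0.1624 0.1055] yaw 94.84 F [ 2.  -3.8  2.1] T [-0.62 -0.31  0.04] w 0.148 q [-0.7   0.34  0.26  2.15 -0.14  0.68  1.31]
shift [0.0006, 0.0005, -0.0005] turn [-0.013, 0.004, 4.007]
```

Call:
servo_tool(
  motion=[
    [[0,0,0,0,0,0.5,0],[0,0,0,0,0,1,0],[0,0,0,0,0,1.5,0],[0,0,0,0,0,2,0],[0,0,0,0,0,2.5,0],[0,0,0,0,0,3,0],[0,0,0,0,0,3.5,0],[0,0,0,0,0,4,0],[0,0,0,0,0,4,0],[0,0,0,0,0,4,0]],
  ],
)

```text
t: 10.2
eef_pos: [0.4478, 0.1622, 0.1054]
tool_rot: [-0.0, 0.132, 0.991, -0.001]
contact_force: [-0.2, -4.3, 5.3]
gripper_width: 0.142
grasp_force: 78.8
```

Run:
```python
from h import *
from station import bot
plan(bot,.4475,.1629,.106,74.8)
I={}
for n in("wrist","scene"):
    c=bot.read_camera(n);np.savez(n+"4.npz",**c);I[n]=c["img"][:,:,::-1]
def cr(i,x,y,w,h): return cv2.resize(i[y-h:y+h,x-w:x+w],(400,300),interpolation=cv2.INTER_CUBIC)
cv2.imwrite("pics/m4.png",np.vstack([np.hstack([cr(I["scene"],266,182,48,36),cv2.resize(I["wrist"],(400,300))]),np.hstack([cr(I["wrist"],240,230,60,45),cr(I["wrist"],320,230,60,45)])]))
```

```text
t 10.2 tcp [0.4478 0.1622 0.1054] yaw 74.84 F [-0.2 -4.3  5.3] T [-0.99 -0.07  0.03] w 0.142 q [-0.77  0.34  0.35  2.15 -0.18  0.68  1.01]
shift [0.0004, 0.0007, -0.0006] turn [-0.017, -0.002, 0.009]
```

View pics/m4.png

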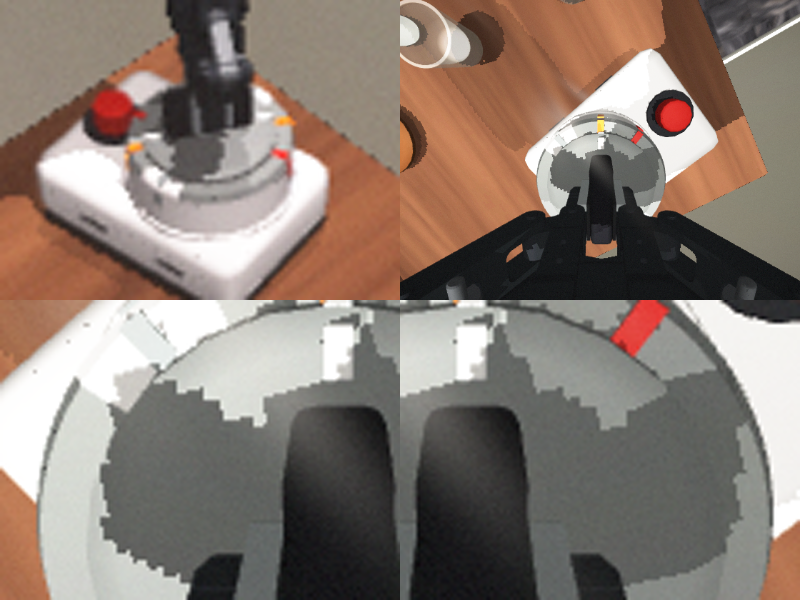

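The lid's white mark, at about (201,142) in the small wrist view, points at the orange mark at (200,125). I'll check that angle numerically.

Run:
```python
from h import *
from station import bot
c=np.load("wrist4.npz");h=cv2.cvtColor(c["img"],cv2.COLOR_RGB2HSV)
A=np.array([.4480,.1628]);ang=lambda w:(np.hypot(*(w-A)).round(4),np.degrees(np.arctan2(*(w-A)[::-1])).round(2))
m=((h[...,0]>10)&(h[...,0]<30)&(h[...,1]>180)&(h[...,2]>120)).astype(np.uint8);m[:,:250]=0;m[:,310:]=0;m[:150]=0;m[190:]=0
v,u=np.nonzero(m);print("orange px",u.mean(),v.mean(),len(u),u.min(),u.max(),v.min(),v.max())
for r in range(158,180,3): 
  q=u[v==r];print(r,q.mean() if len(q) else None,end="; ")
s=(u.mean(),v[v>0].mean());print(ang(ray(c,s,.092)))
g=(h[...,2]>235)&(h[...,1]<20)
for r in range(188,206,2):
  q=np.nonzero(g[r,268:300])[0]+268;print(r,q.min() if len(q) else 0,q.max() if len(q) else 0,end="; ")
p=(180+338.5/400*120,185+352/300*90-90)
print(p,ang(ray(c,p,.099)),bot.get_obs()["torque"])
```

```text
orange px 284.0 183.0 1 284 284 183 183
158 None; 161 None; 164 None; 167 None; 170 None; 173 None; 176 None; 179 None; (np.float64(0.0412), np.float64(162.81))
188 0 0; 190 0 0; 192 0 0; 194 277 285; 196 277 285; 198 277 285; 200 277 283; 202 277 284; 204 277 280; (281.55, 200.60000000000002) (np.float64(0.0337), np.float64(164.44)) [-0.94534113 -0.05069112  0.02189192]
```

Run:
```python
from h import *
from station import bot
c=np.load("wrist4.npz");h=cv2.cvtColor(c["img"],cv2.COLOR_RGB2HSV)
A=np.array([.4480,.1628]);ang=lambda w:(np.hypot(*(w-A)).round(4),np.degrees(np.arctan2(*(w-A)[::-1])).round(2))
m=((h[...,0]>5)&(h[...,0]<32)&(h[...,1]>110))
for r in range(160,190,2):
  q=np.nonzero(m[r,265:300])[0]+265
  if len(q): print(r,q.min(),q.max(),len(q),ang(ray(c,(q.mean(),r),.092)))
m2=((h[...,0]<5)|(h[...,0]>174))&(h[...,1]>150);m2[:165]=0;m2[215:]=0;m2[:,:315]=0;m2[:,350:]=0
v,u=np.nonzero(m2);print(u.mean(),v.mean(),ang(ray(c,(u.mean(),v.mean()),.092)))
```

```text
162 277 284 8 (np.float64(0.0517), np.float64(165.18))
164 276 285 10 (np.float64(0.0507), np.float64(165.18))
168 276 285 10 (np.float64(0.0487), np.float64(165.2))
170 277 285 9 (np.float64(0.0477), np.float64(164.91))
172 277 285 9 (np.float64(0.0467), np.float64(164.91))
174 277 284 8 (np.float64(0.0457), np.float64(165.22))
176 277 284 8 (np.float64(0.0447), np.float64(165.23))
178 277 284 8 (np.float64(0.0437), np.float64(165.24))
180 277 284 8 (np.float64(0.0427), np.float64(165.25))
182 277 284 8 (np.float64(0.0416), np.float64(165.26))
184 277 283 7 (np.float64(0.0406), np.float64(165.63))
331.9106145251397 190.24581005586592 (np.float64(0.0454), np.float64(130.28))
```

The lid mark is at 164.4° and the orange mark at 165.2°, so they are aligned within 1°. I'll hold for a second to check it stays steady.

Call:
servo_tool(
  motion=[
    [[0,0,0,0,0,0,0],[0,0,0,0,0,0,0],[0,0,0,0,0,0,0],[0,0,0,0,0,0,0],[0,0,0,0,0,0,0],[0,0,0,0,0,0,0],[0,0,0,0,0,0,0],[0,0,0,0,0,0,0],[0,0,0,0,0,0,0],[0,0,0,0,0,0,0]],
  ],
)

```text
t: 11.13
eef_pos: [0.4477, 0.1622, 0.1054]
tool_rot: [-0.0, 0.132, 0.991, -0.001]
contact_force: [-0.3, -4.7, 4.8]
gripper_width: 0.145
grasp_force: 78.8
```

Run:
```python
from h import *
from station import bot
plan(bot,.4478,.1622,.1054,74.8)
c=bot.read_camera("wrist");h=cv2.cvtColor(c["img"],cv2.COLOR_RGB2HSV);g=(h[...,2]>235)&(h[...,1]<20)
print([(r,(np.nonzero(g[r,268:300])[0]+268)[[0,-1]].tolist()) for r in (194,196,198,202)])
print(bot.hand_in())
```

```text
t 11.13 tcp [0.4477 0.1622 0.1054] yaw 74.85 F [-0.3 -4.7  4.8] T [-0.93 -0.03  0.04] w 0.145 q [-0.77  0.34  0.35  2.15 -0.18  0.68  1.01]
shift [-0.0001, 0.0, 0.0] turn [-0.016, -0.003, 0.01]
[(194, [277, 285]), (196, [277, 285]), (198, [277, 285]), (202, [277, 284])]
the job is handed in; nothing more can be done
None
```

I pushed the reset plunger fully in and let it spring back, then fitted the lid and turned it clockwise to within about 1° of the orange pulse mark, short of the lock; I handed in at about 11 s with the arm still gripping it steadily and the tumbler untouched.

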